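Lap the lens mount and hold the lens cell home

TASK

Fit the lens cell to the bench magnifier's spring-backed mount: first take the lapping block by its grip and rub it flat along the middle of the mount's plate in one stroke, over the bore, from near the left end to near the right end (the robot's left and right), with a light steady push that keeps the plate part-way down on its springs all along, and put the block down flat on the bench. Then put the knurled lens cell in the bore and turn it until its hidden slots drop over the pins and its collar sits flush on the plate. Finish still gripping the cell and pushing it home, the plate held part-way down on its springs, neither fully up nor on its stop, and leave everything else on the bench where it is.

Things in the scene. Friction and masses are not known exactly. Their poses are not given: they have to be found in the camera images.
- mount: lens mount's dark steel foot, 110 (x) x 200 (y) x 18, fixed to the bench; origin under its centre. On springs above it floats an aluminium plate, 80 (x) x 170 (y) x 22 thick, with a bore in its middle: 38 diameter, right through, 2 chamfer. Two pins facing each other, 6 wide, their tops 5 below the plate's face, stick 4 to 5 into the bore; their bearing varies and is not given.
- seat_face (a point): centre of the bore's mouth, in the flat top face of the mount's plate: 60 above the bench when unpressed, and it moves down with the plate. x across the plate (away from the robot), y along its length, +y towards the robot's left, z up.
- seat (a joint): how far the mount's plate is pushed down, in m: 0 unpressed, 0.016 at its hard lower stop. The plate starts to sink at about 3.5 N (weights resting on it count) and needs 0.7 N for each further mm.
- lens_cell: lens cell: aluminium tube 46 tall, about 180 g, lens on top. Upper 32: knurled collar, 54 diameter. Lower 14: spigot, 36 diameter, which it stands on. Origin at the centre of the spigot's lower end, z up. The spigot has four slots along its full length, 8 wide, 5 deep, 90 degrees apart, unseen from above; their bearing is not given.
- cell_shoulder (a point): centre of the collar's underside, 14 above the lens cell's origin. In the mount with slots and pins not lined up, the spigot stands on the pins, 5 deep, and the shoulder stays 9 above the plate's face. Lined up (to about 0.06 rad; within a quarter turn whichever way it is turned) the cell goes down until the shoulder is flush on the plate.
- lap_block: lapping block: white flat sole 50 (x) x 60 (y) x 14 with a square wooden grip on it, 30 x 30, from 14 to 50 above the sole's underside; about 220 g. Origin at the centre of the sole's underside, z up. It starts lying on the bench on one side of the mount, the lens cell on the other.
- offcut: bystander, to be left alone: small pale wood offcut, 50 x 100 x 22, lying flat; origin under its centre
- tub: bystander, to be left alone: white round tub, 72 diameter, 75 tall; origin under its centre
- bottle: bystander, to be left alone: blue bottle with a white cap, 52 diameter, 130 tall; origin under its centre
- mandrel: bystander, to be left alone: upright tapered steel ring mandrel on a round foot, foot 60 diameter, 150 tall; origin under its centre
- bowl: bystander, to be left alone: white plastic bowl, 120 diameter at the rim, 50 tall; origin under its centre
- burnisher: bystander, to be left alone: small burnisher with a handle, shaped like a screwdriver, about 150 long, lying on the bench; origin under it
- bur_box: bystander, to be left alone: small round brass box, 44 diameter, 18 tall; origin under its centre
Things that resemble listed ones, but are neither listed nor needed, are in the scene too. Leave any blue or yellow look-alike of the lap_block alone.

How it is judged:
By the outcome, as a careful person would: the job done as asked, in the order asked, and still so for the second after the job is handed in, while the arm keeps its last pose, push and grip.
It also fails if it takes over 72 s, if anything falls off the work surface, if the arm or the gripper's body presses on something with over 40 N, if the wrist force passes 120 N, or if a joint passes its speed limit or range.

ROBOT

A 6-joint arm with a two-finger parallel gripper is mounted at the origin on the work surface. World frame = base frame: x ahead of the robot, y to its left, z up, the work surface at z = 0. Lengths are in mm, angles in rad, forces in N, time in s.
With the tool pointing down it reaches from about 350 to 775 mm from the base axis. Payload 5.5 kg.
Tool frame: the origin (TCP) lies on the centre line of the jaws, within the pads' length; the fingertips stand 25 mm ahead of it and the grasp point (between the pads) lies 6 mm ahead of it; z points along the fingers, y is the line along which they close (so a half turn about z gives the same grasp; the last joint's range is limited). The gripper opens to 85 mm and grips with 20 to 120 N. Pads are 22 mm wide; open, the fingers measure 114 mm over their backs; the gripper's body (76 mm by 85 mm) begins 54 mm behind the grasp point. The pads swing forward as they close: fully open they stand 13 mm farther back than shut.
Start: joints at [-1.309, 0.313, 0.046, 1.304, 0, 1.431], TCP at [224.868, -529.248, 256.323] pointing down, gripper open.
Joint ranges: [-2.76, 2.76], [-0.86, 1.69], [-1.03, 1.26], [-2.2, 2.34], [-1.47, 1.5], [-3.14, 3.14]. Speed limits (rad/s): [2.57, 2.57, 3.14, 3.14, 3.14, 3.14].

INTERFACE

Orientations are given as a 3x3 rotation matrix whose columns are the frame's x, y, z axes.
In Python, from bench import sensors, imaging, r, nets gives the robot as it stands. The module is installed in compiled form; this text tells all that it offers.
- The arm moves only by the tool servo_tool, never from a script. Its argument "moves" is a list of rows, each an object of numbers: "gripper": the opening, from 0 (shut) to 1 (fully open); "dx", "dy", "dz": the shift along the tool's x, y, z in units of 40 mm (1.0 is 40 mm); "twist": the turn about the tool's z in rad. A call has 1 to 12 rows; each row shifts and turns the commanded pose from where the row before left it, along the tool's axes as they then stand; what a row does not reach is not made up. A row lasts 1/12 s, in which the tool goes at most 41.7 mm and 7.16 degrees, less where a joint would pass 70% of its speed; a pose out of reach is approached as far as the arm can. A call is refused whole if a number of a shift passes 1 or a number of a turn 0.125, either way. A call with a gripper value outside its range is refused whole. The fingers move at their own pace and stop on an object; "squeeze" is the grip in N (left out, the last holds). Time passes only in rows, so rows that do not move let the fingers close. It gives the time, the measured TCP pose, the force, the opening and the grip force at its end, in the units of the state.
- sensors.sense(): the state, without advancing time (a new reading comes with each control period).
- imaging.capture(name): name is "scene" or "top" or "wrist"; returns a dict with "pixels" (400x640x3 uint8, red, green, blue), "range_z" (400x640 float32, mm along the optical axis (not along the pixel's ray), 0 where there is no reading), "fovy" (degrees; the focal length in pixels is half the picture's height over the tangent of half this angle, whatever the lens; pixels are square), "cx", "cy" (the principal point, pixels), "R" (3x3) and "t" (3): a world point X has camera coordinates R X + t; the wrist camera has in their place "hand_eye" (4x4, takes a point from camera to tool coordinates, whose origin is the TCP and whose axes are the flange's). Camera axes: x right, y down, z forward; pixel columns grow to the right and rows downward; lengths in mm; the calibration is good to about 2 mm. A picture is of the moment at which its call begins: read the wrist's pose just before it.
- r.hand_in(): hands the job in; it is judged then, once.
Trained networks look in the newest picture that a camera, given by its name, has taken for a name from the list of things; names that differ only in an ending like _2 or _b are one class to them, and where a whole thing is asked for, a point or a joint stands for the part that bears it (a point fixed in the world has none). Each returns a list of dicts, best first, with "score" (0 to 1); they miss things now and then, are a little off and sometimes report something else, mostly with a low value. They report only what shows in the picture. A call takes as long as a camera call. They do not tell look-alikes from the thing itself.
- nets.spot_in(thing, camera): "bbox" ([left, top, right, bottom] in pixels, round what is visible of it).
- nets.silhouettes(thing, camera): "region" (400x640 bool, what is visible of it) and "bbox" ([left, top, right, bottom] in pixels, round what is visible of it).
- nets.pinpoint(thing, camera): "location" ([column, row] in pixels: a listed point, or the origin of a listed thing).
The state is a dict: "clock": time; "joint_positions": joint angles; "dq": joint speeds; "joint_torque": joint torques, N m; "tool_pos": TCP position; "ee_rot": TCP orientation; "ft_force": force on the tool from outside, world axes, zero at the start; "moment": the same for the moment, N m; "grip_width": finger opening in mm; "finger_force": force on a finger pad.
Only numpy, scipy, OpenCV 4.12 (cv2) and the standard library are available. Lean on these libraries where they do the work, as an engineer would, in place of code of your own. Each camera call takes 0.05 s, during which the arm holds its last target. There are 200 camera calls.

## Working session

There is one attempt and no reset: what is moved stays moved. The work goes in short steps, Python scripts to look and compute and a tool call to move; the robot and the scene stay as the last step left them, time stands still between calls to the robot, and variables do not carry over. Pictures are saved under pics/ and viewed, at most 10 in all, crops included, and the job is handed in when it is done.

Besides the shell and the picture viewer there is one more tool, called after "Call:" by a JSON object that holds its "fn" and its "kwargs". servo_tool: Moves the arm, as the interface text tells. Its arguments: {"type":"object","properties":{"moves":{"type":"array","items":{"type":"object","properties":{"gripper":{"type":"number"},"dx":{"type":"number"},"dy":{"type":"number"},"dz":{"type":"number"},"twist":{"type":"number"}}}},"squeeze":{"type":"number"}},"required":["moves"]}

```bash
mkdir -p pics; cat > h.py <<'E'
import numpy as np, cv2
from bench import sensors, imaging, r, nets
def f(c): return 200/np.tan(np.radians(c["fovy"])/2)
def cloud(c, st=None):
    z=c["range_z"].astype(float); v,u=np.mgrid[:400,:640]; F=f(c)
    P=np.stack([(u-c["cx"])/F*z,(v-c["cy"])/F*z,z],-1)
    if "R" in c: W=(P-np.array(c["t"]))@np.array(c["R"])
    else:
        H=np.array(c["hand_eye"]); T=P@H[:3,:3].T+H[:3,3]
        W=T@np.array(st["ee_rot"]).T+np.array(st["tool_pos"])
    W[z==0]=np.nan
    return W
def save(c,n): cv2.imwrite("pics/"+n,cv2.cvtColor(c["pixels"],cv2.COLOR_RGB2BGR))
E
python3 - <<'E'
from h import *
s=sensors.sense(); print({k:np.round(v,3).tolist() for k,v in s.items()})
for cam in ("top","scene"):
    c=imaging.capture(cam); save(c,cam+"1.png"); W=cloud(c)
    print(cam,np.round(-np.array(c["R"]).T@np.array(c["t"])))
    for t in ("mount","lens_cell","lap_block","offcut","tub","bottle","mandrel","bowl","burnisher","bur_box"):
        for d in nets.silhouettes(t,cam)[:3]:
            if d["score"]<.2: continue
            m=d["region"]; p=W[m]; p=p[~np.isnan(p[:,0])]
            print(t,round(d["score"],2),d["bbox"],"lo",np.percentile(p,3,axis=0).round(),"hi",np.percentile(p,97,axis=0).round(),"col",np.median(c["pixels"][m],axis=0))
E
```

```text
{'clock': 0.0, 'joint_positions': [-1.309, 0.314, 0.045, 1.304, -0.0, 1.431], 'dq': [0.001, -0.0, 0.0, -0.0, -0.0, -0.001], 'joint_torque': [-0.0, -48.063, 29.853, 0.02, -0.0, 0.0], 'tool_pos': [224.719, -528.736, 255.39], 'ee_rot': [[0.92, 0.391, -0.0], [0.391, -0.92, 0.002], [0.0, -0.002, -1.0]], 'ft_force': [-0.282, -0.125, -0.831], 'moment': [0.005, -0.042, 0.043], 'finger_force': 0.0, 'grip_width': 85.725}
top [457.  32. 974.]
mount 0.88 [308.0, 175.8, 382.7, 220.5] lo [ 499. -105.   15.] hi [609.  76.  62.] col [143. 125. 116.]
lens_cell 0.63 [251.7, 169.1, 269.4, 191.8] lo [574. 177.  24.] hi [622. 223.  49.] col [120. 104.  98.]
lap_block 0.79 [418.6, 149.1, 441.6, 172.2] lo [ 623. -273.    2.] hi [ 676. -215.   51.] col [222. 180.  70.]
lap_block 0.69 [392.0, 235.2, 418.7, 262.1] lo [ 385. -198.    2.] hi [ 441. -145.   52.] col [ 57.  58. 102.]
lap_block 0.59 [419.6, 191.6, 443.9, 217.6] lo [ 499. -270.   10.] hi [ 552. -215.   51.] col [201. 154. 123.]
offcut 0.95 [312.4, 248.7, 355.9, 277.5] lo [359. -29.  16.] hi [423.  62.  25.] col [214. 161. 109.]
tub 0.76 [351.2, 108
[... 1931 characters left out ...]
59.1, 250.9] lo [ 720. -102.    8.] hi [779. -42.  77.] col [191. 177. 165.]
bottle 0.96 [314.6, 256.7, 339.9, 299.4] lo [749. 151.   8.] hi [783. 196. 131.] col [ 72.5  90.  117. ]
mandrel 0.73 [275.7, 233.9, 299.2, 283.9] lo [734.  40.   0.] hi [788.  90. 149.] col [137.5 122.  117. ]
bowl 0.97 [240.2, 97.7, 277.8, 128.1] lo [ 316. -368.    2.] hi [ 425. -260.   51.] col [184. 172. 159.]
burnisher 0.79 [456.0, 228.3, 475.9, 284.3] lo [458. 371.   1.] hi [569. 453.  27.] col [67. 39. 26.]
bur_box 0.71 [437.8, 198.5, 458.5, 216.3] lo [346. 307.  -0.] hi [403. 347.  21.] col [137.  96.  48.]
bur_box 0.37 [275.1, 233.9, 296.5, 281.6] lo [738.  40.   5.] hi [787.  90. 147.] col [137. 123. 119.]
```

```bash
python3 - <<'E'
from h import *
for cam in ("top","scene"):
    c=imaging.capture(cam); W=cloud(c)
    x,y,z=W[...,0],W[...,1],W[...,2]
    def rect(n,x0,x1,y0,y1,z0,z1):
        m=(x>x0)&(x<x1)&(y>y0)&(y<y1)&(z>z0)&(z<z1); p=W[m][:,:2].astype(np.float32)
        if len(p)<5: return print(n,len(p))
        (a,b),s,t=cv2.minAreaRect(p); print(cam,n,len(p),"ctr",round(a,1),round(b,1),"size",np.round(s,1),"ang",round(t,1),"mean",p.mean(0).round(1),"z",np.median(z[m]).round(1))
    rect("plate",480,640,-130,110,54,67)
    rect("foot",480,640,-130,110,13,24)
    rect("grip",490,570,-290,-200,45,56)
    rect("sole",490,570,-290,-200,10,20)
    rect("cell",560,640,160,240,42,53)
    rect("cellall",560,640,160,240,20,53)
    if cam=="top":
        im=cv2.cvtColor(c["pixels"],cv2.COLOR_RGB2BGR)[80:300,150:510]
        cv2.imwrite("pics/top_a.png",cv2.resize(im,None,fx=2.2,fy=2.2,interpolation=cv2.INTER_CUBIC))
E
```

```text
top plate 1964 ctr 555.2 -16.2 size [170.   80.7] ang 80.3 mean [554.7 -16.5] z 59.7
top foot 1119 ctr 555.0 -16.1 size [199.8 110.2] ang 80.3 mean [546.8 -12. ] z 17.7
top grip 143 ctr 525.4 -245.5 size [30.5 28.9] ang 70.0 mean [ 525.7 -244.9] z 49.3
top sole 250 ctr 525.5 -245.5 size [60.5 50. ] ang 71.1 mean [ 524.5 -239.8] z 13.8
top cell 337 ctr 598.8 202.3 size [51.9 52.7] ang 89.9 mean [598.9 202.3] z 46.4
top cellall 384 ctr 598.3 201.7 size [53.1 53.4] ang 87.2 mean [597.5 200.9] z 46.0
scene plate 1508 ctr 553.2 -17.5 size [171.8  83.1] ang 81.0 mean [556.1 -14. ] z 60.2
scene foot 962 ctr 553.6 -17.1 size [199.6 111.5] ang 80.7 mean [582.3   3.2] z 18.1
scene grip 84 ctr 525.5 -246.7 size [31.9 29.3] ang 69.5 mean [ 525.7 -245.6] z 50.3
scene sole 156 ctr 524.4 -247.1 size [64.2 49.5] ang 71.4 mean [ 533.  -238.6] z 14.6
scene cell 355 ctr 598.5 201.3 size [53.  51.9] ang 59.8 mean [599.5 201.9] z 46.5
scene cellall 472 ctr 599.3 201.4 size [53.3 53.9] ang 52.4 mean [604.  202.8] z 45.8
```

View pics/top_a.png

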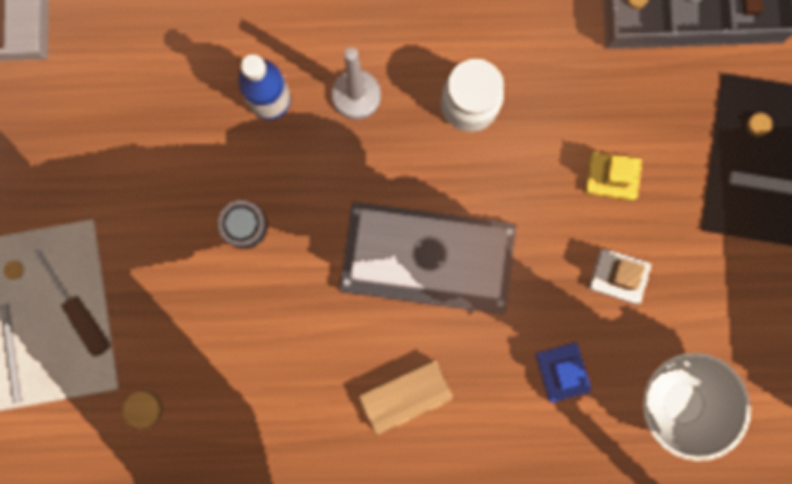

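The picture shows the mount in the centre with its bore near (429,253). The white-soled block with the wood grip is to its right at (622,277), and the lens cell is to its left at (241,224). I'm moving over the block.

Call:
{"fn": "servo_tool", "kwargs": {"moves": [{"dx":0.807,"dy":-0.298,"gripper":1},{"dx":0.807,"dy":-0.298,"gripper":1},{"dx":0.807,"dy":-0.298,"gripper":1},{"dx":0.807,"dy":-0.298,"gripper":1},{"dx":0.807,"dy":-0.298,"gripper":1},{"dx":0.807,"dy":-0.298,"gripper":1},{"dx":0.807,"dy":-0.298,"gripper":1},{"dx":0.807,"dy":-0.298,"gripper":1},{"dx":0.807,"dy":-0.298,"gripper":1},{"dx":0.807,"dy":-0.298,"gripper":1},{"dx":0.807,"dy":-0.298,"gripper":1},{"dx":0.807,"dy":-0.298,"gripper":1}]}}

```text
schema error: expected keys gripper, dx, dy, dz, twist
```

Call:
{"fn": "servo_tool", "kwargs": {"moves": [{"twist":-0.12,"dz":0.12},{"twist":-0.12,"dz":0.12},{"twist":-0.12,"dz":0.12},{"twist":-0.12,"dz":0.12},{"twist":-0.12,"dz":0.12},{"twist":-0.12,"dz":0.12},{"twist":-0.12,"dz":0.12},{"twist":-0.12,"dz":0.12},{"twist":-0.12,"dz":0.12},{"twist":-0.12,"dz":0.12},{"twist":-0.12,"dz":0.12},{"twist":-0.12,"dz":0.12}]}}

```text
schema error: expected keys gripper, dx, dy, dz, twist
```

Call:
{"fn": "servo_tool", "kwargs": {"moves": [{"twist":-0.12,"dz":0.12},{"twist":-0.12,"dz":0.12},{"twist":-0.12,"dz":0.12},{"twist":-0.12,"dz":0.12},{"twist":-0.12,"dz":0.12},{"twist":-0.12,"dz":0.12},{"twist":-0.12,"dz":0.12},{"twist":-0.12,"dz":0.12},{}]}}

```text
schema error: expected keys gripper, dx, dy, dz, twist
```

```bash
cat >> h.py <<'E'
def rel(target):
    s=sensors.sense(); R=np.array(s["ee_rot"]); d=R.T@(np.array(target)-s["tool_pos"])
    print("t",round(s["clock"],2),"pos",np.round(s["tool_pos"],1),"yawY",np.degrees(np.arctan2(R[1,1],R[0,1])).round(1),"q6",round(s["joint_positions"][5],2),"F",np.round(s["ft_force"],1),"w",round(s["grip_width"],1),"units",np.round(d/40,3))
    return s
def rect(W,n,x0,x1,y0,y1,z0,z1):
    x,y,z=W[...,0],W[...,1],W[...,2]
    m=(x>x0)&(x<x1)&(y>y0)&(y<y1)&(z>z0)&(z<z1); p=W[m][:,:2].astype(np.float32)
    if len(p)<5: return print(n,len(p))
    (a,b),s,t=cv2.minAreaRect(p); print(n,len(p),"ctr",round(a,1),round(b,1),"size",np.round(s,1),"ang",round(t,1),"mean",p.mean(0).round(1),"z",np.median(z[m]).round(1))
E
python3 - <<'E'
from h import *
s=rel([525.5,-245.6,44]); c=imaging.capture("wrist"); save(c,"w1.png"); W=cloud(c,s)
print(c["hand_eye"])
rect(W,"grip",490,570,-290,-200,45,56)
rect(W,"sole",490,570,-290,-200,10,20)
rect(W,"plate",480,640,-130,110,54,67)
E
```

```text
t 1.2 pos [ 224.9 -529.2  256.3] yawY -67.0 q6 1.43 F [-0.4 -0.8 -0.8] w 85.4 units [ 9.69  -3.588  5.308]
[[ 4.06574352e-04 -9.61054517e-01 -2.76358553e-01  7.08832973e+01]
 [ 9.99999773e-01  2.42031134e-04  6.29505196e-04 -1.03367789e+00]
 [-5.38101438e-04 -2.76358746e-01  9.61054397e-01 -1.17764852e+02]
 [ 0.00000000e+00  0.00000000e+00  0.00000000e+00  1.00000000e+00]]
grip 0
sole 0
plate 0
```

View pics/w1.png

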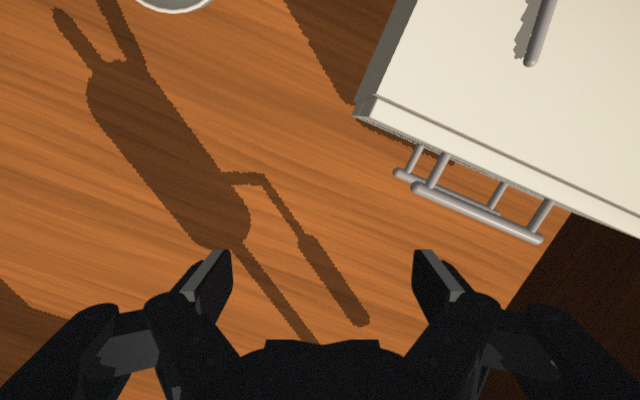

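The wrist picture shows the open fingers at the bottom, near (200,280) and (440,280), with a drawer cabinet at upper right. The arm hasn't moved because every row needs all five keys, so I'm sending the moves again in full.

Call:
{"fn": "servo_tool", "kwargs": {"moves": [{"dx":0.807,"dy":-0.298,"dz":0,"twist":0,"gripper":1},{"dx":0.807,"dy":-0.298,"dz":0,"twist":0,"gripper":1},{"dx":0.807,"dy":-0.298,"dz":0,"twist":0,"gripper":1},{"dx":0.807,"dy":-0.298,"dz":0,"twist":0,"gripper":1},{"dx":0.807,"dy":-0.298,"dz":0,"twist":0,"gripper":1},{"dx":0.807,"dy":-0.298,"dz":0,"twist":0,"gripper":1},{"dx":0.807,"dy":-0.298,"dz":0,"twist":0,"gripper":1},{"dx":0.807,"dy":-0.298,"dz":0,"twist":0,"gripper":1},{"dx":0.807,"dy":-0.298,"dz":0,"twist":0,"gripper":1},{"dx":0.807,"dy":-0.298,"dz":0,"twist":0,"gripper":1},{"dx":0.807,"dy":-0.298,"dz":0,"twist":0,"gripper":1},{"dx":0.807,"dy":-0.298,"dz":0,"twist":0,"gripper":1}]}}

```text
clock: 2.25
tool_pos: [526.5, -244.8, 256.5]
ee_rot: [[0.92, 0.391, 0.0], [0.391, -0.92, -0.0], [0.0, 0.0, -1.0]]
ft_force: [0.5, -0.8, 0.7]
grip_width: 85.5
finger_force: 0.0
```

Call:
{"fn": "servo_tool", "kwargs": {"moves": [{"dx":0,"dy":0,"dz":0.12,"twist":-0.12,"gripper":1},{"dx":0,"dy":0,"dz":0.12,"twist":-0.12,"gripper":1},{"dx":0,"dy":0,"dz":0.12,"twist":-0.12,"gripper":1},{"dx":0,"dy":0,"dz":0.12,"twist":-0.12,"gripper":1},{"dx":0,"dy":0,"dz":0.12,"twist":-0.12,"gripper":1},{"dx":0,"dy":0,"dz":0.12,"twist":-0.12,"gripper":1},{"dx":0,"dy":0,"dz":0.12,"twist":-0.12,"gripper":1},{"dx":0,"dy":0,"dz":0.12,"twist":-0.12,"gripper":1},{"dx":0,"dy":0,"dz":0.12,"twist":-0.12,"gripper":1},{"dx":0,"dy":0,"dz":0.12,"twist":-0.12,"gripper":1}]}}

```text
clock: 3.08
tool_pos: [525.5, -246.1, 208.1]
ee_rot: [[-0.037, 0.999, 0.0], [0.999, 0.037, -0.0], [-0.0, 0.0, -1.0]]
ft_force: [0.9, -0.4, -0.0]
grip_width: 86.0
finger_force: 0.0
```

Call:
{"fn": "servo_tool", "kwargs": {"moves": [{"dx":0,"dy":0,"dz":0.12,"twist":-0.12,"gripper":1},{"dx":0,"dy":0,"dz":0.12,"twist":-0.12,"gripper":1},{"dx":0,"dy":0,"dz":0.12,"twist":-0.12,"gripper":1},{"dx":0,"dy":0,"dz":0.12,"twist":-0.12,"gripper":1},{"dx":0,"dy":0,"dz":0.12,"twist":-0.12,"gripper":1},{"dx":0,"dy":0,"dz":0.12,"twist":-0.12,"gripper":1},{"dx":0,"dy":0,"dz":0.12,"twist":-0.12,"gripper":1},{"dx":0,"dy":0,"dz":0.12,"twist":-0.12,"gripper":1},{"dx":0,"dy":0,"dz":0.12,"twist":-0.12,"gripper":1},{"dx":0,"dy":0,"dz":0.12,"twist":-0.12,"gripper":1},{"dx":0,"dy":0,"dz":0,"twist":0,"gripper":1}]}}

```text
clock: 4.0
tool_pos: [524.9, -245.8, 159.3]
ee_rot: [[-0.944, 0.331, -0.001], [0.331, 0.944, 0.001], [0.002, 0.0, -1.0]]
ft_force: [-0.7, -0.2, -0.9]
grip_width: 85.6
finger_force: 0.0
```

```bash
python3 - <<'E'
from h import *
s=rel([525.5,-245.6,44]); c=imaging.capture("wrist"); save(c,"w2.png"); W=cloud(c,s)
rect(W,"grip",490,570,-290,-200,45,56)
rect(W,"sole",490,570,-290,-200,10,20)
rect(W,"plate",480,640,-130,110,54,67)
E
```

```text
t 4.0 pos [ 524.9 -245.8  159.3] yawY 70.7 q6 -0.24 F [-0.7 -0.2 -0.9] w 85.6 units [-0.016  0.009  2.883]
grip 1395 ctr 524.2 -247.0 size [29.6 29.9] ang 70.8 mean [ 523.7 -246.8] z 50.0
sole 2067 ctr 524.5 -247.1 size [60.  49.9] ang 70.4 mean [ 519.2 -245.1] z 14.1
plate 12824 ctr 547.5 -56.0 size [94.2 80.7] ang 80.5 mean [544.4 -63.2] z 60.0
```

Call:
{"fn": "servo_tool", "kwargs": {"moves": [{"dx":0,"dy":0,"dz":0.4,"twist":0,"gripper":1},{"dx":0,"dy":0,"dz":0.4,"twist":0,"gripper":1},{"dx":0,"dy":0,"dz":0.4,"twist":0,"gripper":1},{"dx":0,"dy":0,"dz":0.4,"twist":0,"gripper":1},{"dx":0,"dy":0,"dz":0.4,"twist":0,"gripper":1},{"dx":0,"dy":0,"dz":0.4,"twist":0,"gripper":1},{"dx":0,"dy":0,"dz":0.3,"twist":0,"gripper":1},{"dx":0,"dy":0,"dz":0.15,"twist":0,"gripper":1},{"dx":0,"dy":0,"dz":0,"twist":0,"gripper":1}]}}

```text
clock: 4.8
tool_pos: [524.7, -245.7, 45.1]
ee_rot: [[-0.942, 0.335, -0.002], [0.335, 0.942, 0.001], [0.002, 0.0, -1.0]]
ft_force: [-0.3, -0.4, 0.9]
grip_width: 85.4
finger_force: 0.0
```

Call:
{"fn": "servo_tool", "kwargs": {"squeeze": 45, "moves": [{"dx":0,"dy":0,"dz":0,"twist":0,"gripper":0.2},{"dx":0,"dy":0,"dz":0,"twist":0,"gripper":0.2},{"dx":0,"dy":0,"dz":0,"twist":0,"gripper":0.2},{"dx":0,"dy":0,"dz":0,"twist":0,"gripper":0.2},{"dx":0,"dy":0,"dz":0,"twist":0,"gripper":0.2},{"dx":0,"dy":0,"dz":0,"twist":0,"gripper":0.2},{"dx":0,"dy":0,"dz":0,"twist":0,"gripper":0.2},{"dx":0,"dy":0,"dz":0,"twist":0,"gripper":0.2}]}}

```text
clock: 5.47
tool_pos: [526.1, -246.7, 47.3]
ee_rot: [[-0.943, 0.333, 0.002], [0.333, 0.943, -0.001], [-0.002, -0.001, -1.0]]
ft_force: [-1.0, -0.3, 5.7]
grip_width: 29.2
finger_force: 46.2
```

Call:
{"fn": "servo_tool", "kwargs": {"moves": [{"dx":0,"dy":0,"dz":-0.2,"twist":0,"gripper":0.2},{"dx":0,"dy":0,"dz":-0.4,"twist":0,"gripper":0.2},{"dx":0,"dy":0,"dz":-0.5,"twist":0,"gripper":0.2},{"dx":0,"dy":0,"dz":-0.5,"twist":0,"gripper":0.2},{"dx":0,"dy":0,"dz":-0.4,"twist":-0.085,"gripper":0.2},{"dx":0,"dy":0,"dz":0,"twist":-0.085,"gripper":0.2},{"dx":0,"dy":0,"dz":0,"twist":0,"gripper":0.2}]}}

```text
clock: 6.05
tool_pos: [525.9, -246.3, 127.6]
ee_rot: [[-0.986, 0.167, 0.002], [0.167, 0.986, -0.001], [-0.002, -0.001, -1.0]]
ft_force: [0.3, 0.9, -2.1]
grip_width: 28.8
finger_force: 45.4
```

```bash
python3 - <<'E'
from h import *
s=rel([563,34.5,122]); c=imaging.capture("wrist"); save(c,"w3.png"); W=cloud(c,s)
rect(W,"plate",480,640,-130,110,57,63)
for cam in("top","scene"):
    W=cloud(imaging.capture(cam)); rect(W,cam+" sole",480,580,-300,-190,85,104); rect(W,cam+"foot",440,680,-160,120,13,24)
E
```

```text
t 6.05 pos [ 525.9 -246.3  127.6] yawY 80.4 q6 -0.41 F [ 0.3  0.9 -2.1] w 28.8 units [0.256 7.076 0.135]
plate 11403 ctr 545.6 -66.9 size [72.5 80.5] ang 80.6 mean [544.6 -73.1] z 60.0
top sole 155 ctr 511.8 -235.3 size [63.2 44.6] ang 35.1 mean [ 508.7 -235.9] z 92.8
topfoot 1122 ctr 545.3 -46.6 size [275.4 132.8] ang 73.0 mean [546.9 -12.2] z 17.7
scene sole 205 ctr 523.5 -244.0 size [61.5 52.1] ang 78.4 mean [ 534.  -235.9] z 93.0
scenefoot 971 ctr 554.5 -17.3 size [199.9 110.2] ang 80.8 mean [582.1   3.1] z 18.1
```

Call:
{"fn": "servo_tool", "kwargs": {"moves": [{"dx":0.03,"dy":0.5,"dz":0,"twist":0,"gripper":0.2},{"dx":0.03,"dy":0.8,"dz":0,"twist":0,"gripper":0.2},{"dx":0.03,"dy":0.8,"dz":0,"twist":0,"gripper":0.2},{"dx":0.03,"dy":0.8,"dz":0,"twist":0,"gripper":0.2},{"dx":0.03,"dy":0.8,"dz":0,"twist":0,"gripper":0.2},{"dx":0.03,"dy":0.8,"dz":0,"twist":0,"gripper":0.2},{"dx":0.03,"dy":0.8,"dz":0,"twist":0,"gripper":0.2},{"dx":0.03,"dy":0.8,"dz":0,"twist":0,"gripper":0.2},{"dx":0.02,"dy":0.6,"dz":0,"twist":0,"gripper":0.2},{"dx":0,"dy":0.376,"dz":0,"twist":0,"gripper":0.2},{"dx":0,"dy":0,"dz":0.1,"twist":0,"gripper":0.2},{"dx":0,"dy":0,"dz":0,"twist":0,"gripper":0.2}]}}

```text
clock: 7.2
tool_pos: [562.0, 35.5, 120.7]
ee_rot: [[-0.986, 0.168, -0.003], [0.168, 0.986, -0.0], [0.003, -0.001, -1.0]]
ft_force: [-0.4, 0.2, -2.2]
grip_width: 29.3
finger_force: 45.4
```

```bash
python3 - <<'E'
from h import *
s=rel([563,34.5,101]); c=imaging.capture("scene"); save(c,"s3.png")
W=cloud(c); rect(W,"plate",440,640,-130,100,56,63); rect(W,"sole",520,610,-10,80,85,94)
cv2.imwrite("pics/s3c.png",cv2.resize(cv2.cvtColor(c["pixels"],cv2.COLOR_RGB2BGR)[120:280,230:430],None,fx=3,fy=3,interpolation=cv2.INTER_CUBIC))
E
```

```text
t 7.2 pos [562.   35.5 120.7] yawY 80.3 q6 0.09 F [-0.4  0.2 -2.2] w 29.3 units [-0.03  -0.019  0.494]
plate 1025 ctr 553.2 -17.8 size [173.5  82.5] ang 80.5 mean [559.4 -31.1] z 60.1
sole 195 ctr 561.1 37.0 size [60.1 50.9] ang 79.9 mean [571.6  41.8] z 87.6
```

View pics/s3c.png

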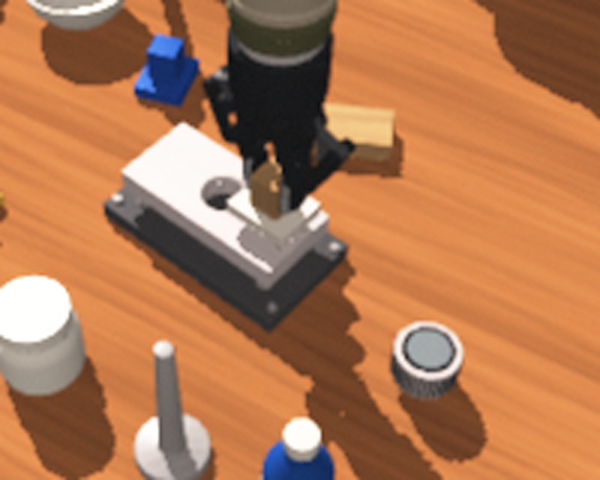

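The picture shows the block held flat over the plate's left end (right in the image, near (280,215)), with the bore at (222,192). I'm lowering it onto the plate.

Call:
{"fn": "servo_tool", "kwargs": {"moves": [{"dx":0,"dy":-0.05,"dz":0.15,"twist":0,"gripper":0.2},{"dx":0,"dy":0,"dz":0.12,"twist":0,"gripper":0.2},{"dx":0,"dy":0,"dz":0.1,"twist":0,"gripper":0.2},{"dx":0,"dy":0,"dz":0.08,"twist":0,"gripper":0.2},{"dx":0,"dy":0,"dz":0.06,"twist":0,"gripper":0.2},{"dx":0,"dy":0,"dz":0.05,"twist":0,"gripper":0.2},{"dx":0,"dy":0,"dz":0,"twist":0,"gripper":0.2},{"dx":0,"dy":0,"dz":0,"twist":0,"gripper":0.2}]}}

```text
clock: 7.92
tool_pos: [562.3, 31.6, 100.4]
ee_rot: [[-0.985, 0.17, -0.0], [0.17, 0.985, -0.002], [0.0, -0.002, -1.0]]
ft_force: [-3.5, -4.0, 5.9]
grip_width: 29.4
finger_force: 46.4
```

```bash
python3 - <<'E'
from h import *
s=rel([544,-67,100]); c=imaging.capture("scene")
W=cloud(c); rect(W,"plate",440,640,-130,100,46,60); rect(W,"sole",520,610,-10,80,63,75)
E
```

```text
t 7.92 pos [562.3  31.6 100.4] yawY 80.2 q6 0.09 F [-3.5 -4.   5.9] w 29.4 units [ 0.031 -2.506  0.015]
plate 1026 ctr 553.3 -18.3 size [173.5  82.5] ang 80.0 mean [560.3 -31.4] z 53.3
sole 204 ctr 562.1 32.5 size [61.7 50.1] ang 81.5 mean [572.6  38.1] z 67.0
```

Call:
{"fn": "servo_tool", "kwargs": {"moves": [{"dx":0,"dy":-0.1,"dz":0,"twist":0,"gripper":0.2},{"dx":0,"dy":-0.15,"dz":0,"twist":0,"gripper":0.2},{"dx":0,"dy":-0.15,"dz":0,"twist":0,"gripper":0.2},{"dx":0,"dy":-0.15,"dz":0,"twist":0,"gripper":0.2}]}}

```text
clock: 8.3
tool_pos: [560.6, 11.7, 101.3]
ee_rot: [[-0.986, 0.168, 0.004], [0.168, 0.986, 0.002], [-0.004, 0.003, -1.0]]
ft_force: [0.9, 3.7, 6.8]
grip_width: 29.3
finger_force: 46.3
```

Call:
{"fn": "servo_tool", "kwargs": {"moves": [{"dx":0,"dy":-0.15,"dz":0,"twist":0,"gripper":0.2},{"dx":0,"dy":-0.15,"dz":0,"twist":0,"gripper":0.2},{"dx":0,"dy":-0.15,"dz":0,"twist":0,"gripper":0.2},{"dx":0,"dy":-0.15,"dz":0,"twist":0,"gripper":0.2},{"dx":0,"dy":-0.15,"dz":0,"twist":0,"gripper":0.2}]}}

```text
clock: 8.72
tool_pos: [555.6, -18.1, 101.3]
ee_rot: [[-0.986, 0.169, 0.004], [0.169, 0.986, 0.002], [-0.004, 0.003, -1.0]]
ft_force: [0.4, 3.6, 4.9]
grip_width: 29.4
finger_force: 46.4
```

```bash
python3 - <<'E'
from h import *
s=rel([545,-68.9,100]); c=imaging.capture("scene")
W=cloud(c); rect(W,"plate",440,640,-130,100,46,60); rect(W,"sole",500,610,-70,60,63,75)
E
```

```text
t 8.72 pos [555.6 -18.1 101.3] yawY 80.3 q6 -0.01 F [0.4 3.6 4.9] w 29.4 units [ 0.048 -1.296  0.029]
plate 1137 ctr 553.1 -18.2 size [172.1  83. ] ang 80.8 mean [563.7  -7.3] z 54.1
sole 206 ctr 555.0 -16.5 size [61.4 51. ] ang 82.3 mean [565.4 -10.2] z 67.9
```

Depth is steady at about 6 mm, so I'm finishing the stroke.

Call:
{"fn": "servo_tool", "kwargs": {"moves": [{"dx":0.01,"dy":-0.15,"dz":0.005,"twist":0,"gripper":0.2},{"dx":0.01,"dy":-0.15,"dz":0.005,"twist":0,"gripper":0.2},{"dx":0.01,"dy":-0.15,"dz":0,"twist":0,"gripper":0.2},{"dx":0,"dy":-0.15,"dz":0,"twist":0,"gripper":0.2},{"dx":0,"dy":-0.15,"dz":0,"twist":0,"gripper":0.2},{"dx":0,"dy":-0.15,"dz":0,"twist":0,"gripper":0.2},{"dx":0,"dy":-0.15,"dz":0,"twist":0,"gripper":0.2},{"dx":0,"dy":-0.15,"dz":0,"twist":0,"gripper":0.2},{"dx":0,"dy":-0.06,"dz":0,"twist":0,"gripper":0.2},{"dx":0,"dy":0,"dz":0,"twist":0,"gripper":0.2}]}}

```text
clock: 9.6
tool_pos: [545.9, -68.3, 100.9]
ee_rot: [[-0.986, 0.169, 0.004], [0.169, 0.986, 0.001], [-0.004, 0.002, -1.0]]
ft_force: [0.0, 3.2, 6.7]
grip_width: 29.2
finger_force: 46.4
```

```bash
python3 - <<'E'
from h import *
s=rel([545,-68.9,100]); c=imaging.capture("scene")
W=cloud(c); rect(W,"plate",440,640,-130,100,46,60); rect(W,"sole",500,610,-120,0,63,75)
E
```

```text
t 9.6 pos [545.9 -68.3 100.9] yawY 80.2 q6 -0.1 F [0.  3.2 6.7] w 29.2 units [ 0.02  -0.018  0.023]
plate 1165 ctr 552.9 -18.0 size [172.8  83.5] ang 80.1 mean [562.5   4.2] z 53.7
sole 192 ctr 545.5 -67.9 size [62.3 51.5] ang 82.4 mean [555.5 -60.5] z 67.9
```

Call:
{"fn": "servo_tool", "kwargs": {"moves": [{"dx":0,"dy":0,"dz":-0.4,"twist":0,"gripper":0.2},{"dx":0,"dy":0,"dz":-0.5,"twist":0,"gripper":0.2},{"dx":-0.03,"dy":-0.6,"dz":0,"twist":0,"gripper":0.2},{"dx":-0.04,"dy":-0.8,"dz":0,"twist":0,"gripper":0.2},{"dx":-0.04,"dy":-0.8,"dz":0,"twist":0,"gripper":0.2},{"dx":-0.04,"dy":-0.8,"dz":0,"twist":0,"gripper":0.2},{"dx":-0.04,"dy":-0.8,"dz":0,"twist":0,"gripper":0.2},{"dx":-0.04,"dy":-0.67,"dz":0,"twist":0,"gripper":0.2},{"dx":0,"dy":0,"dz":0.4,"twist":0,"gripper":0.2},{"dx":0,"dy":0,"dz":0.5,"twist":0,"gripper":0.2},{"dx":0,"dy":0,"dz":0.5,"twist":0,"gripper":0.2},{"dx":0,"dy":0,"dz":0.3,"twist":0,"gripper":0.2}]}}

```text
clock: 10.65
tool_pos: [521.9, -245.9, 65.1]
ee_rot: [[-0.985, 0.17, -0.002], [0.17, 0.985, 0.002], [0.002, 0.001, -1.0]]
ft_force: [-0.1, 0.3, -2.1]
grip_width: 29.3
finger_force: 45.4
```

Call:
{"fn": "servo_tool", "kwargs": {"moves": [{"dx":0,"dy":0,"dz":0,"twist":0,"gripper":0.2},{"dx":0,"dy":0,"dz":0,"twist":0,"gripper":0.2}]}}

```text
clock: 10.82
tool_pos: [522.4, -245.6, 66.7]
ee_rot: [[-0.986, 0.169, -0.002], [0.169, 0.986, 0.001], [0.002, 0.001, -1.0]]
ft_force: [-0.1, 0.5, -1.1]
grip_width: 29.2
finger_force: 45.3
```

```bash
python3 - <<'E'
from h import *
s=rel([525,-246,47.3])
E
```

```text
t 10.82 pos [ 522.4 -245.6   66.7] yawY 80.2 q6 -0.41 F [-0.1  0.5 -1.1] w 29.2 units [-0.067  0.002  0.484]
```

Call:
{"fn": "servo_tool", "kwargs": {"moves": [{"dx":0,"dy":0,"dz":0.25,"twist":0,"gripper":0.2},{"dx":0,"dy":0,"dz":0.13,"twist":0,"gripper":0.2},{"dx":0,"dy":0,"dz":0.08,"twist":0,"gripper":0.2},{"dx":0,"dy":0,"dz":0.05,"twist":0,"gripper":0.2},{"dx":0,"dy":0,"dz":0,"twist":0,"gripper":0.2}]}}

```text
clock: 11.23
tool_pos: [523.2, -245.9, 47.5]
ee_rot: [[-0.986, 0.169, 0.0], [0.169, 0.986, -0.0], [-0.0, -0.0, -1.0]]
ft_force: [0.1, -0.7, -1.8]
grip_width: 29.1
finger_force: 45.4
```

Call:
{"fn": "servo_tool", "kwargs": {"moves": [{"dx":0,"dy":0,"dz":0,"twist":0,"gripper":1},{"dx":0,"dy":0,"dz":0,"twist":0,"gripper":1},{"dx":0,"dy":0,"dz":0,"twist":0,"gripper":1},{"dx":0,"dy":0,"dz":0,"twist":0,"gripper":1},{"dx":0,"dy":0,"dz":0,"twist":0,"gripper":1},{"dx":0,"dy":0,"dz":0,"twist":0,"gripper":1}]}}

```text
clock: 11.73
tool_pos: [523.1, -245.9, 47.2]
ee_rot: [[-0.986, 0.169, 0.0], [0.169, 0.986, -0.0], [-0.0, -0.0, -1.0]]
ft_force: [-0.1, 0.1, 0.2]
grip_width: 85.4
finger_force: 0.0
```

Call:
{"fn": "servo_tool", "kwargs": {"moves": [{"dx":0,"dy":0,"dz":-0.3,"twist":0,"gripper":1},{"dx":0,"dy":0,"dz":-0.8,"twist":0,"gripper":1},{"dx":0,"dy":0,"dz":-1,"twist":0,"gripper":1},{"dx":0,"dy":0,"dz":-1,"twist":0,"gripper":1}]}}

```text
clock: 12.07
tool_pos: [522.1, -245.3, 171.5]
ee_rot: [[-0.986, 0.169, -0.002], [0.169, 0.986, 0.001], [0.003, 0.001, -1.0]]
ft_force: [1.4, -0.3, -0.3]
grip_width: 85.0
finger_force: 0.0
```

```bash
python3 - <<'E'
from h import *
s=rel([598.6,202,140]); c=imaging.capture("wrist"); W=cloud(c,s)
rect(W,"grip",470,570,-300,-190,45,56); rect(W,"sole",470,570,-300,-190,10,20)
W=cloud(imaging.capture("scene")); rect(W,"plate",440,640,-130,100,46,66); rect(W,"cell",560,640,160,240,42,53)
E
```

```text
t 12.07 pos [ 522.1 -245.3  171.5] yawY 80.3 q6 -0.41 F [ 1.4 -0.3 -0.3] w 85.0 units [3.0000e-03 1.1344e+01 8.0000e-01]
grip 1288 ctr 522.1 -244.7 size [30.1 29.7] ang 80.6 mean [ 521.4 -244.6] z 49.9
sole 1913 ctr 522.4 -244.7 size [60.1 50.3] ang 80.3 mean [ 517.  -243.7] z 14.0
plate 1656 ctr 552.9 -17.5 size [172.1  83.5] ang 80.2 mean [557.9 -13.2] z 60.0
cell 354 ctr 598.0 201.4 size [53.5 52.7] ang 35.2 mean [599.6 201.8] z 46.7
```

Call:
{"fn": "servo_tool", "kwargs": {"moves": [{"dx":0.02,"dy":0.5,"dz":0,"twist":0,"gripper":1},{"dx":0.02,"dy":0.8,"dz":0,"twist":0,"gripper":1},{"dx":0.02,"dy":0.9,"dz":0,"twist":0,"gripper":1},{"dx":0.02,"dy":0.9,"dz":0,"twist":0,"gripper":1},{"dx":0.02,"dy":0.9,"dz":0,"twist":0,"gripper":1},{"dx":0.02,"dy":0.9,"dz":0,"twist":0,"gripper":1},{"dx":0.02,"dy":0.6,"dz":0,"twist":0,"gripper":1},{"dx":0.02,"dy":0.26,"dz":0,"twist":0,"gripper":1},{"dx":0,"dy":0,"dz":0,"twist":0,"gripper":1},{"dx":0,"dy":0,"dz":0,"twist":0,"gripper":1}]}}

```text
clock: 13.0
tool_pos: [555.6, -17.8, 170.8]
ee_rot: [[-0.986, 0.168, -0.0], [0.168, 0.986, -0.001], [0.0, -0.001, -1.0]]
ft_force: [0.4, 0.1, -0.5]
grip_width: 85.2
finger_force: 0.0
```

```bash
cat >> h.py <<'E'
def bore(W):
    x,y,z=W[...,0],W[...,1],W[...,2]
    for lo,hi in((0,50),(0,57)):
        m=(np.hypot(x-554,y+17)<35)&(z<hi); k=np.isnan(z)
        p=W[m][:,:2].astype(np.float32)
        if len(p)>10: print("bore",hi,len(p),np.round(cv2.minEnclosingCircle(p)[0],1),round(cv2.minEnclosingCircle(p)[1],1))
    m=(np.hypot(x-554,y+17)<32)&(abs(z-60)<1.2)
    best=None
    p=W[m][:,:2]
    from scipy.optimize import minimize
    # largest empty circle in plate-face points (robust)
    g=[(np.percentile(np.hypot(*(p-[a,b]).T),1.),a,b) for a in np.arange(548,561,.5) for b in np.arange(-24,-9,.5)]
    print("empty circle",np.round(max(g),1))
E
python3 - <<'E'
from h import *
s=rel([598.6,202,171]); c=imaging.capture("wrist"); W=cloud(c,s); save(c,"w4.png")
rect(W,"plate",440,640,-130,100,56,66); bore(W)
print([ (d["location"],round(d["score"],2)) for d in nets.pinpoint("seat_face","wrist")], c["cx"],c["cy"],f(c))
for d in nets.pinpoint("seat_face","wrist")[:1]:
    u,v=d["location"]; H=np.array(c["hand_eye"]); R=np.array(s["ee_rot"])
    o=R@H[:3,3]+s["tool_pos"]; ray=R@H[:3,:3]@np.array([(u-c["cx"])/f(c),(v-c["cy"])/f(c),1]); print("net",np.round(o+ray*(60-o[2])/ray[2],1))
c=imaging.capture("scene"); bore(cloud(c))
E
```

```text
t 13.0 pos [555.6 -17.8 170.8] yawY 80.3 q6 -0.01 F [ 0.4  0.1 -0.5] w 85.2 units [-0.136  5.598 -0.008]
plate 19526 ctr 553.9 -17.4 size [170.7  80.5] ang 80.6 mean [551.7 -16.8] z 60.1
bore 50 1461 [559.5 -18.5] 20.7
bore 57 1723 [558.5 -19.2] 21.6
empty circle [ 19.6 554.  -17. ]
[([321.2, 203.9], 0.59)] 321.7526211957385 199.904998250267 303.5438234023391
net [554.8 -17.   60. ]
bore 50 104 [554.  -17.2] 34.8
bore 57 136 [554.  -17.2] 34.8
empty circle [ 19.5 553.5 -17.5]
```

View pics/w4.png

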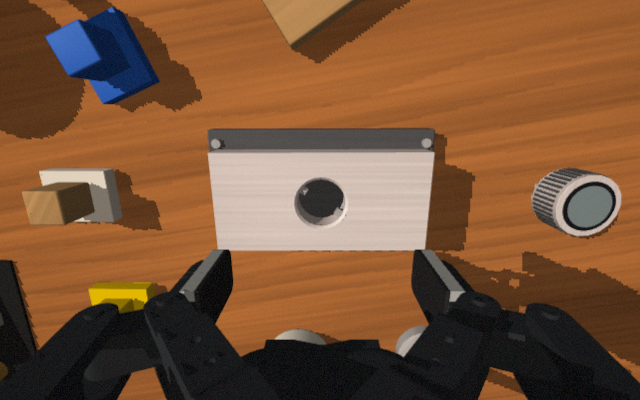

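The wrist view shows the bore at (321,202) in the bare plate, the block lying flat at (80,195), and the cell at (577,203). I'm going over the cell.

Call:
{"fn": "servo_tool", "kwargs": {"moves": [{"dx":-0.02,"dy":0.5,"dz":0,"twist":0,"gripper":1},{"dx":-0.02,"dy":0.8,"dz":0,"twist":0,"gripper":1},{"dx":-0.02,"dy":0.9,"dz":0,"twist":0,"gripper":1},{"dx":-0.02,"dy":0.9,"dz":0,"twist":0,"gripper":1},{"dx":-0.02,"dy":0.9,"dz":0,"twist":0,"gripper":1},{"dx":-0.02,"dy":0.8,"dz":0,"twist":0,"gripper":1},{"dx":-0.02,"dy":0.6,"dz":0,"twist":0,"gripper":1},{"dx":0,"dy":0.2,"dz":0,"twist":0,"gripper":1},{"dx":0,"dy":0,"dz":0,"twist":0,"gripper":1},{"dx":0,"dy":0,"dz":0,"twist":0,"gripper":1}]}}

```text
clock: 14.03
tool_pos: [599.1, 201.1, 170.7]
ee_rot: [[-0.986, 0.17, -0.001], [0.17, 0.986, -0.001], [0.0, -0.001, -1.0]]
ft_force: [0.1, -0.1, 0.5]
grip_width: 85.3
finger_force: 0.0
```

```bash
python3 - <<'E'
from h import *
s=rel([598.6,202,42]); c=imaging.capture("wrist"); W=cloud(c,s)
rect(W,"cell",560,640,160,240,42,53)
x,y,z=np.moveaxis(W,-1,0); m=(np.hypot(x-598,y-202)<45)&(z>44)&(z<50); p=W[m][:,:2].astype(np.float32)
print(cv2.minEnclosingCircle(p), np.percentile(z[m],[5,50,95]).round(1))
E
```

```text
t 14.03 pos [599.1 201.1 170.7] yawY 80.2 q6 0.37 F [ 0.1 -0.1  0.5] w 85.3 units [0.014 0.024 3.218]
cell 3179 ctr 597.1 202.0 size [54.3 54.2] ang 69.2 mean [596.5 202.1] z 46.7
((597.9524536132812, 201.80294799804688), 27.019672393798828) [45.2 46.7 48.1]
```

Call:
{"fn": "servo_tool", "kwargs": {"moves": [{"dx":0.03,"dy":0.015,"dz":0.4,"twist":0,"gripper":1},{"dx":0,"dy":0,"dz":0.5,"twist":0,"gripper":1},{"dx":0,"dy":0,"dz":0.5,"twist":0,"gripper":1},{"dx":0,"dy":0,"dz":0.5,"twist":0,"gripper":1},{"dx":0,"dy":0,"dz":0.5,"twist":0,"gripper":1},{"dx":0,"dy":0,"dz":0.35,"twist":0,"gripper":1},{"dx":0,"dy":0,"dz":0.24,"twist":0,"gripper":1},{"dx":0,"dy":0,"dz":0,"twist":0,"gripper":1}]}}

```text
clock: 14.75
tool_pos: [596.4, 200.8, 49.3]
ee_rot: [[-0.985, 0.171, -0.004], [0.171, 0.985, -0.001], [0.004, -0.002, -1.0]]
ft_force: [-1.5, 0.3, -0.3]
grip_width: 85.3
finger_force: 0.0
```

Call:
{"fn": "servo_tool", "kwargs": {"squeeze": 60, "moves": [{"dx":0,"dy":0,"dz":0,"twist":0,"gripper":0.4},{"dx":0,"dy":0,"dz":0,"twist":0,"gripper":0.4},{"dx":0,"dy":0,"dz":0,"twist":0,"gripper":0.4},{"dx":0,"dy":0,"dz":0,"twist":0,"gripper":0.4},{"dx":0,"dy":0,"dz":0,"twist":0,"gripper":0.4},{"dx":0,"dy":0,"dz":0,"twist":0,"gripper":0.4},{"dx":0,"dy":0,"dz":0,"twist":0,"gripper":0.4}]}}

```text
clock: 15.33
tool_pos: [599.5, 202.9, 53.5]
ee_rot: [[-0.986, 0.169, 0.004], [0.169, 0.986, -0.0], [-0.004, 0.0, -1.0]]
ft_force: [-0.2, -2.2, 5.7]
grip_width: 51.7
finger_force: 63.1
```

```bash
python3 - <<'E'
from h import *
s=rel([598.6,202,51]); c=imaging.capture("scene"); save(c,"s5.png")
cv2.imwrite("pics/s5c.png",cv2.resize(cv2.cvtColor(c["pixels"],cv2.COLOR_RGB2BGR)[170:290,300:440],None,fx=5,fy=5,interpolation=cv2.INTER_CUBIC))
E
```

```text
t 15.33 pos [599.5 202.9  53.5] yawY 80.3 q6 0.37 F [-0.2 -2.2  5.7] w 51.7 units [ 0.018 -0.025  0.063]
```

View pics/s5c.png

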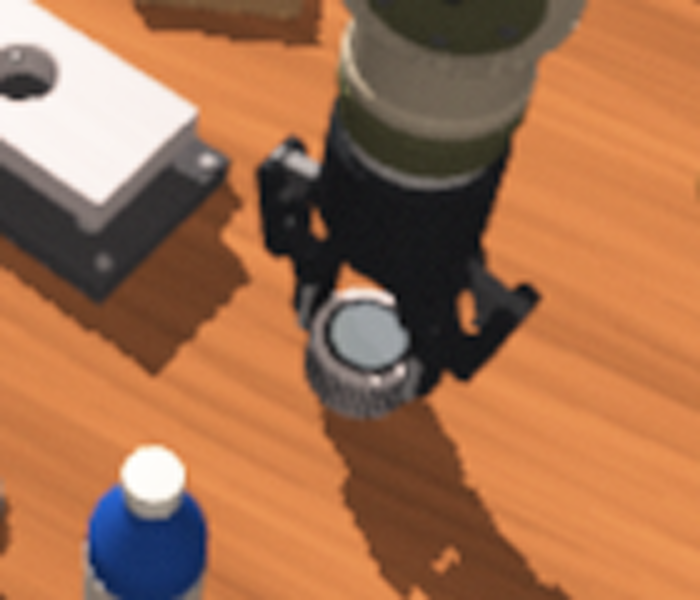

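The picture shows the cell gripped and upright between the fingers at (365,345). I'm lifting it and carrying it over the bore.

Call:
{"fn": "servo_tool", "kwargs": {"moves": [{"dx":0,"dy":0,"dz":-0.3,"twist":0,"gripper":0.4},{"dx":0,"dy":0,"dz":-0.6,"twist":0,"gripper":0.4},{"dx":0,"dy":0,"dz":-0.6,"twist":0,"gripper":0.4},{"dx":0,"dy":0,"dz":-0.5,"twist":0,"gripper":0.4},{"dx":0,"dy":0,"dz":0,"twist":0,"gripper":0.4}]}}

```text
clock: 15.8
tool_pos: [600.4, 203.8, 137.0]
ee_rot: [[-0.986, 0.169, 0.008], [0.169, 0.986, 0.002], [-0.007, 0.003, -1.0]]
ft_force: [0.6, 0.4, -0.4]
grip_width: 51.8
finger_force: 63.0
```

Call:
{"fn": "servo_tool", "kwargs": {"moves": [{"dx":0.02,"dy":-0.5,"dz":0,"twist":0,"gripper":0.4},{"dx":0.02,"dy":-0.8,"dz":0,"twist":0,"gripper":0.4},{"dx":0.02,"dy":-0.8,"dz":0,"twist":0,"gripper":0.4},{"dx":0.02,"dy":-0.8,"dz":0,"twist":0,"gripper":0.4},{"dx":0.02,"dy":-0.8,"dz":0,"twist":0,"gripper":0.4},{"dx":0.02,"dy":-0.8,"dz":0,"twist":0,"gripper":0.4},{"dx":0.02,"dy":-0.7,"dz":0,"twist":0,"gripper":0.4},{"dx":0.01,"dy":-0.39,"dz":0,"twist":0,"gripper":0.4},{"dx":0,"dy":0,"dz":0,"twist":0,"gripper":0.4},{"dx":0,"dy":0,"dz":0,"twist":0,"gripper":0.4}]}}

```text
clock: 16.63
tool_pos: [553.7, -17.0, 131.1]
ee_rot: [[-0.985, 0.171, -0.001], [0.171, 0.985, 0.001], [0.001, 0.0, -1.0]]
ft_force: [0.3, 0.4, -1.5]
grip_width: 52.0
finger_force: 63.2
```

```bash
cat >> h.py <<'E'
def disc(W,cx,cy,z0,z1,n):
    x,y,z=np.moveaxis(W,-1,0); m=(np.hypot(x-cx,y-cy)<32)&(z>z0)&(z<z1); p=W[m]
    if len(p)<20: return print(n,len(p))
    A=np.c_[p[:,:2],np.ones(len(p))]; pl=np.linalg.lstsq(A,p[:,2],rcond=None)[0]
    q=p[:,:2].astype(np.float32); print(n,len(p),"circ",np.round(cv2.minEnclosingCircle(q)[0],1),round(cv2.minEnclosingCircle(q)[1],1),"mean",p.mean(0).round(1),"tilt",np.round(pl[:2],3))
    a,b=np.percentile(q,[.5,99.5],axis=0); print("  extents",a.round(1),b.round(1),"mid",((a+b)/2).round(1))
E
python3 - <<'E'
from h import *
s=rel([555.8,-16.2,100]); zt=s["tool_pos"][2]-53.5+46.5
print("expected top z",zt)
x0,y0=s["tool_pos"][:2]
for cam in("wrist","top","scene"):
    c=imaging.capture(cam); W=cloud(c,s); disc(W,x0,y0,zt-4,zt+4,cam)
    if cam=="wrist": save(c,"w6.png")
E
```

```text
t 16.63 pos [553.7 -17.  131.1] yawY 80.2 q6 -0.0 F [ 0.3  0.4 -1.5] w 52.0 units [-0.048  0.028  0.777]
expected top z 124.07046570137229
wrist 10029 circ [550.3 -16.4] 30.9 mean [550.7 -15.5 124.3] tilt [ 0.008 -0.005]
  extents [526.6 -42.8] [578.1  11.6] mid [552.4 -15.6]
top 0
scene 229 circ [560.1 -18.6] 30.3 mean [558.8 -18.8 124.5] tilt [-0.051 -0.005]
  extents [533.  -45.8] [579.3  10.1] mid [556.2 -17.8]
```

View pics/w6.png

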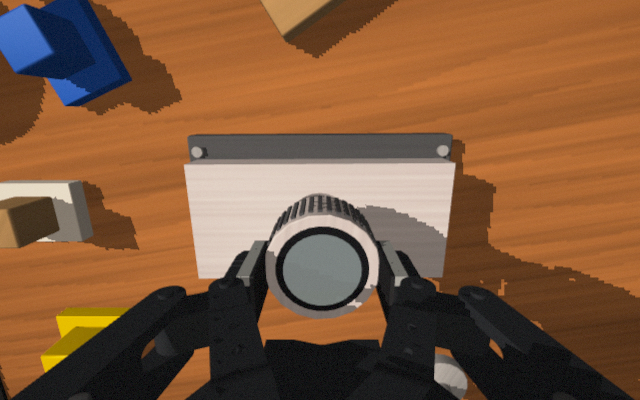

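The wrist view shows the cell's top at (322,268), held upright over the plate. It needs a shift of about 1.5 mm before I lower it into the bore mouth.

Call:
{"fn": "servo_tool", "kwargs": {"moves": [{"dx":-0.035,"dy":-0.027,"dz":0.15,"twist":0,"gripper":0.4},{"dx":0,"dy":0,"dz":0.15,"twist":0,"gripper":0.4},{"dx":0,"dy":0,"dz":0.1,"twist":0,"gripper":0.4},{"dx":0,"dy":0,"dz":0.05,"twist":0,"gripper":0.4},{"dx":0,"dy":0,"dz":0.05,"twist":0,"gripper":0.4},{"dx":0,"dy":0,"dz":0,"twist":0,"gripper":0.4}]}}

```text
clock: 17.28
tool_pos: [555.1, -17.5, 110.8]
ee_rot: [[-0.986, 0.169, -0.001], [0.169, 0.986, 0.0], [0.001, -0.0, -1.0]]
ft_force: [-0.7, -0.2, -2.1]
grip_width: 51.8
finger_force: 63.2
```

Call:
{"fn": "servo_tool", "kwargs": {"moves": [{"dx":0,"dy":0,"dz":0.04,"twist":0,"gripper":0.4},{"dx":0,"dy":0,"dz":0.03,"twist":0,"gripper":0.4},{"dx":0,"dy":0,"dz":0.03,"twist":0,"gripper":0.4},{"dx":0,"dy":0,"dz":0,"twist":0,"gripper":0.4}]}}

```text
clock: 17.62
tool_pos: [555.7, -17.8, 107.9]
ee_rot: [[-0.986, 0.169, 0.001], [0.169, 0.986, -0.0], [-0.001, -0.0, -1.0]]
ft_force: [-0.0, 0.9, 1.5]
grip_width: 51.5
finger_force: 63.4
```

```bash
python3 - <<'E'
from h import *
s=rel([554.9,-18.3,108.5])
c=imaging.capture("scene"); W=cloud(c); rect(W,"plate",440,640,-130,100,42,66); zt=s["tool_pos"][2]-7; disc(W,555,-18,zt-4,zt+4,"cell")
E
```

```text
t 17.62 pos [555.7 -17.8 107.9] yawY 80.3 q6 -0.01 F [-0.   0.9  1.5] w 51.5 units [ 0.017 -0.016 -0.016]
plate 1333 ctr 553.0 -17.5 size [173.4  82.8] ang 80.5 mean [567.3  -4.7] z 59.3
cell 213 circ [557.  -17.5] 29.6 mean [559.7 -21.2 101.2] tilt [-0.022 -0.01 ]
  extents [533.5 -45.5] [580.2   5. ] mid [556.8 -20.3]
```

The cell is in the bore, 5 mm deep and standing on the pins. Now I'll press the plate down.

Call:
{"fn": "servo_tool", "kwargs": {"moves": [{"dx":0,"dy":0,"dz":0.08,"twist":0,"gripper":0.4},{"dx":0,"dy":0,"dz":0.08,"twist":0,"gripper":0.4},{"dx":0,"dy":0,"dz":0.08,"twist":0,"gripper":0.4},{"dx":0,"dy":0,"dz":0.08,"twist":0,"gripper":0.4},{"dx":0,"dy":0,"dz":0,"twist":0,"gripper":0.4},{"dx":0,"dy":0,"dz":0,"twist":0,"gripper":0.4}]}}

```text
clock: 18.17
tool_pos: [556.1, -17.9, 95.8]
ee_rot: [[-0.986, 0.169, 0.002], [0.169, 0.986, -0.0], [-0.002, -0.0, -1.0]]
ft_force: [-3.3, 0.2, 9.3]
grip_width: 51.8
finger_force: 64.4
```

```bash
cat >> h.py <<'E'
def chk():
    s=rel([555,-18,100]); c=imaging.capture("scene"); W=cloud(c); rect(W,"plate",440,640,-130,100,42,66); zt=s["tool_pos"][2]-7; disc(W,555,-18,zt-4,zt+4,"cell"); print("M",np.round(s["moment"],2)); return c
E
python3 -c "
from h import *
chk()"
```

```text
t 18.17 pos [556.1 -17.9  95.8] yawY 80.3 q6 -0.01 F [-3.3  0.2  9.3] w 51.8 units [ 0.026 -0.008 -0.105]
plate 1157 ctr 553.2 -18.2 size [172.3  82.9] ang 80.9 mean [564.5  -5.8] z 47.9
cell 212 circ [559.2 -17.9] 29.8 mean [560.8 -21.7  89.1] tilt [-0.042  0.005]
  extents [534.5 -46.7] [581.5   6.3] mid [558.  -20.2]
M [0.17 0.58 0.05]
```

Call:
{"fn": "servo_tool", "kwargs": {"moves": [{"dx":0.025,"dy":0,"dz":0,"twist":0.05,"gripper":0.4},{"dx":0,"dy":0,"dz":0,"twist":0.05,"gripper":0.4},{"dx":0,"dy":0,"dz":0,"twist":0.05,"gripper":0.4},{"dx":0,"dy":0,"dz":0,"twist":0.05,"gripper":0.4}]}}

```text
clock: 18.55
tool_pos: [556.0, -17.9, 96.3]
ee_rot: [[-0.932, 0.364, 0.004], [0.364, 0.932, -0.001], [-0.004, 0.001, -1.0]]
ft_force: [-0.5, 0.8, 9.1]
grip_width: 51.7
finger_force: 64.4
```

Call:
{"fn": "servo_tool", "kwargs": {"moves": [{"dx":0,"dy":0,"dz":0,"twist":0.05,"gripper":0.4},{"dx":0,"dy":0,"dz":0,"twist":0.05,"gripper":0.4},{"dx":0,"dy":0,"dz":0,"twist":0.05,"gripper":0.4},{"dx":0,"dy":0,"dz":0,"twist":0.05,"gripper":0.4}]}}

```text
clock: 18.88
tool_pos: [555.6, -17.9, 95.7]
ee_rot: [[-0.841, 0.542, 0.003], [0.542, 0.841, -0.001], [-0.003, 0.001, -1.0]]
ft_force: [-0.7, 0.2, 4.9]
grip_width: 51.8
finger_force: 64.1
```

Call:
{"fn": "servo_tool", "kwargs": {"moves": [{"dx":0,"dy":0,"dz":0,"twist":0,"gripper":0.4},{"dx":0,"dy":0,"dz":0,"twist":0,"gripper":0.4}]}}

```text
clock: 19.05
tool_pos: [555.6, -17.9, 95.4]
ee_rot: [[-0.843, 0.539, 0.003], [0.539, 0.843, -0.001], [-0.003, 0.001, -1.0]]
ft_force: [1.4, -0.1, 3.7]
grip_width: 51.7
finger_force: 64.2
```

```bash
python3 -c "
from h import *
chk()"
```

```text
t 19.05 pos [555.6 -17.9  95.4] yawY 57.4 q6 0.39 F [ 1.4 -0.1  3.7] w 51.7 units [ 0.011 -0.01  -0.116]
plate 1313 ctr 552.9 -18.3 size [172.7  83.1] ang 80.6 mean [564.9  -7.8] z 55.8
cell 145 circ [558.8 -20.1] 28.3 mean [562.9 -25.   88.7] tilt [-0.049  0.033]
  extents [538.5 -45.5] [ 5.818e+02 -4.000e-01] mid [560.2 -22.9]
M [ 0.03 -0.35 -0.08]
```

The plate sprang up to the collar, so the slots are over the pins. Now I'll push home to about half travel.

Call:
{"fn": "servo_tool", "kwargs": {"moves": [{"dx":0,"dy":0,"dz":0.06,"twist":0,"gripper":0.4},{"dx":0,"dy":0,"dz":0.06,"twist":0,"gripper":0.4},{"dx":0,"dy":0,"dz":0,"twist":0,"gripper":0.4},{"dx":0,"dy":0,"dz":0,"twist":0,"gripper":0.4},{"dx":0,"dy":0,"dz":0,"twist":0,"gripper":0.4},{"dx":0,"dy":0,"dz":0,"twist":0,"gripper":0.4}]}}

```text
clock: 19.6
tool_pos: [555.6, -17.9, 90.7]
ee_rot: [[-0.843, 0.539, 0.002], [0.539, 0.843, -0.001], [-0.002, 0.001, -1.0]]
ft_force: [0.9, -0.7, 7.3]
grip_width: 52.0
finger_force: 64.6
```

```bash
python3 - <<'E'
from h import *
c=chk(); save(c,"s9.png")
cv2.imwrite("pics/s9c.png",cv2.resize(cv2.cvtColor(c["pixels"],cv2.COLOR_RGB2BGR)[110:300,200:440],None,fx=3,fy=3,interpolation=cv2.INTER_CUBIC))
W=cloud(c); rect(W,"sole",470,570,-300,-190,10,20)
E
```

```text
t 19.6 pos [555.6 -17.9  90.7] yawY 57.4 q6 0.39 F [ 0.9 -0.7  7.3] w 52.0 units [ 0.01  -0.011 -0.232]
plate 1246 ctr 552.4 -17.9 size [171.9  85. ] ang 80.3 mean [563.7  -8. ] z 51.4
cell 143 circ [558.7 -20.2] 28.3 mean [563.2 -25.4  84.2] tilt [-0.069  0.046]
  extents [538.2 -45.7] [ 5.82e+02 -3.00e-01] mid [560.1 -23. ]
M [ 0.02 -0.22 -0.1 ]
sole 157 ctr 522.4 -244.7 size [61.2 49.7] ang 79.5 mean [ 530.5 -236.3] z 14.5
```

View pics/s9c.png

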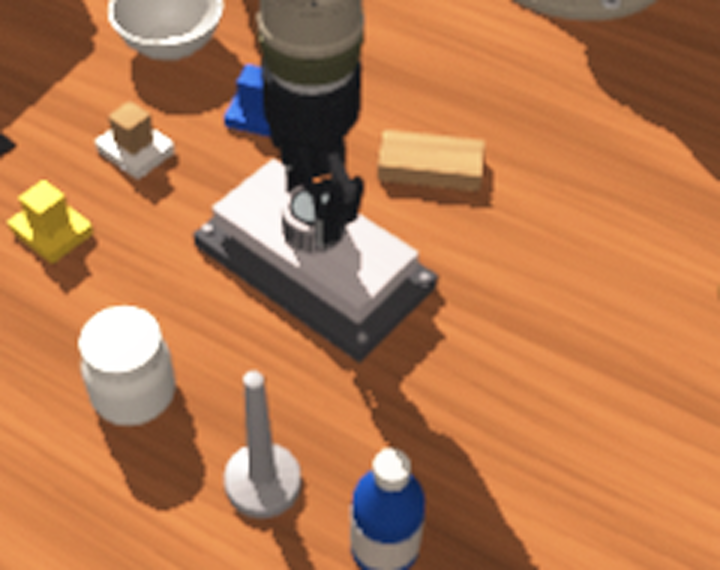

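The picture shows the collar flush on the plate at (310,225), with the block flat on the bench at (135,140) and the bystanders where they were. The plate is about 8.6 mm down, so I'm handing in.

```bash
python3 -c "
from bench import r
print(r.hand_in())"
```

```text
the job is handed in; nothing more can be done
None
```

I handed the job in at about 20 s on the robot's clock: the plate was lapped in one stroke about 6–7 mm down, the block lies flat on the bench, and the cell is home with its collar flush, still gripped and holding the plate about 8.6 mm down; the hand-in returned no verdict.

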